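Complete the hardware kit and scan its job ticket

ROBOT

A 6-joint arm with a two-finger parallel gripper is mounted at the origin on the work surface. World frame = base frame: x ahead of the robot, y to its left, z up, the work surface at z = 0. Lengths are in mm, angles in degrees, forces in N, time in s.
With the tool pointing down it reaches from about 300 to 850 mm from the base axis. Payload 4.2 kg.
Tool frame: the origin (TCP) lies on the centre line of the jaws, within the pads' length; the fingertips stand 11 mm ahead of it and the grasp point (between the pads) lies 8 mm behind it; z points along the fingers, y is the line along which they close (so a half turn about z gives the same grasp; the last joint's range is limited). The gripper opens to 91 mm and grips with 3 to 60 N. Pads are 32 mm wide; open, the fingers measure 118 mm over their backs; the gripper's body (76 mm by 178 mm) begins 60 mm behind the grasp point.
Start: joints at [72.536, 18.312, 89.639, -0, 72.044, -1.146], TCP at [161.557, 551.853, 224.976] pointing down, gripper open.
Joint ranges: [-177.97, 177.97], [-48.28, 115.42], [12.27, 149.76], [-77.06, 257.06], [2.81, 150.46], [-146.56, 146.56]. Speed limits (degrees/s): [147.25, 147.25, 180, 180, 180, 180].

INTERFACE

Orientations are given as [roll, pitch, yaw] about the fixed x, y, z axes, in that order (R = Rz(yaw) Ry(pitch) Rx(roll)).
In Python, from workcell import env, grab_frame, camera_model, models gives the robot as it stands.
- The arm moves only by the shell command python3 -m crank 'ROWS' [FORCE]. ROWS is text: rows parted by semicolons, each of 7 numbers parted by spaces: the closure, from -1 (fully open) to 1 (shut), so that 0 is half open, then the shift along the tool's x, y, z in mm, then the turn, a rotation vector about the tool's x, y, z in degrees. A call has 1 to 10 rows; each row shifts and turns the commanded pose from where the row before left it, along the tool's axes as they then stand; what a row does not reach is not made up. A row lasts 1/8 s, in which the tool goes at most 62.5 mm and 10.7 degrees, less where a joint would pass 70% of its speed; a pose out of reach is approached as far as the arm can. A call is refused whole if a number of a shift passes 62.5 or a number of a turn 10.7, either way. A call with a gripper value outside its range is refused whole. The fingers move at their own pace and stop on an object; FORCE is the grip in N (left out, the last holds). Time passes only in rows, so rows that do not move let the fingers close. It gives the time, the measured TCP pose, the force, the opening and the grip force at its end, in the units of the state.
- env.state(): the state, without advancing time (a new reading comes with each control period).
- grab_frame(name): name is "side" or "top" or "wrist"; returns the picture (384x512x3 uint8, blue, green, red); there is no depth.
- camera_model(name): a dict with "K" (3x3 intrinsics, pixels), "R" (3x3) and "t" (3): a world point X has camera coordinates R X + t; the wrist camera has in their place "mount" (4x4, takes a point from camera to tool coordinates, whose origin is the TCP and whose axes are the flange's). Camera axes: x right, y down, z forward; pixel columns grow to the right and rows downward; lengths in mm; the calibration is good to about 2 mm. A picture is of the moment at which its call begins: read the wrist's pose just before it. camera_model takes no time and is no camera call.
- env.job_done(): hands the job in; it is judged then, once.
Trained networks look in the newest picture that a camera, given by its name, has taken for a name from the list of things; names that differ only in an ending like _2 or _b are one class to them, and where a whole thing is asked for, a point or a joint stands for the part that bears it (a point fixed in the world has none). Each returns a list of dicts, best first, with "p" (0 to 1); they miss things now and then, are a little off and sometimes report something else, mostly with a low value. They report only what shows in the picture. A call takes as long as a camera call. They do not tell look-alikes from the thing itself.
- models.search_frame(name, camera): "point" ([x, y, z] in mm, in world coordinates, good to about 4 mm: the middle of the surface that is visible of it).
The state is a dict: "time_s": time; "qpos": joint angles; "qvel": joint speeds; "effort": joint torques, N m; "ee_pos": TCP position; "ee_rot": TCP orientation; "force": force on the tool from outside, world axes, zero at the start; "torque": the same for the moment, N m; "gripper_width": finger opening in mm; "gripper_force": force on a finger pad.
Only numpy, scipy, OpenCV 4.12 (cv2) and the standard library are available. Lean on these libraries where they do the work, as an engineer would, in place of code of your own. Each camera call takes 0.05 s, during which the arm holds its last target. There are 200 camera calls.

TASK

Complete the hardware kit: work out which kind of part (bracket, cap or stem) the tray still lacks, set one of that kind upright in the empty pocket and let go, leaving the other parts standing on the mat. Then pick up the scanner and aim its beam at the middle of the bar-code label on the ticket stand, roughly square to it and with the window about 10 cm away, and hold it still there for a good second. Finally lay the scanner flat back inside its dock, window pointing the same way as before, and let go; do not disturb the tin, sanding block or screwdriver.

Things in the scene. Friction and masses are not known exactly. Their poses are not given: they have to be found in the camera images.
- tray: fixed dark wooden kit tray with a grey floor, with three square pockets in a row along its y: inner 90 x 90 mm, pocket centres at y = -95, 0 and +95 mm, floor 4 mm thick, walls 5 mm thick and 18 mm high above the bench. Origin: centre of its underside, z up. The pockets at y = -95 and y = 0 each already hold one part, of two different kinds; the one at +95 is empty
- pocket (a point): centre of the floor of the tray's empty pocket (tray y = +95 mm), 4 mm above the bench; axes as the tray's
- mat: fixed square dark rubber parts mat, 250 x 250 mm, 4 mm thick, holding four loose parts at least 90 mm apart, centre to centre. Origin: centre of its underside, z up
- bracket_a_center (a point): plain steel U-shaped bracket, 46 mm long (its x), 28 mm wide over its two upright cheeks (its y), 30 mm high, open upwards; the cheeks are 4 mm thick. Grip it over the outside of both cheeks (28 mm, along its y). This point is its centre, 15 mm above its underside; z up. There are two alike (_a and _b); either may lie in the tray or on the mat
- bracket_b_center (a point): plain steel U-shaped bracket, 46 mm long (its x), 28 mm wide over its two upright cheeks (its y), 30 mm high, open upwards; the cheeks are 4 mm thick. Grip it over the outside of both cheeks (28 mm, along its y). This point is its centre, 15 mm above its underside; z up. There are two alike (_a and _b); either may lie in the tray or on the mat
- cap_a_center (a point): plain steel round domed cap, 40 mm diameter (42 mm lip at its foot, for the eye only), 28 mm high, straight-sided to 22 mm. This point is its centre, 14 mm above its underside; z up. There are two alike (_a and _b); either may lie in the tray or on the mat
- cap_b_center (a point): plain steel round domed cap, 40 mm diameter (42 mm lip at its foot, for the eye only), 28 mm high, straight-sided to 22 mm. This point is its centre, 14 mm above its underside; z up. There are two alike (_a and _b); either may lie in the tray or on the mat
- stem_a_center (a point): plain steel castor stem standing on its round flange: flange 36 mm diameter and 6 mm thick, upright shaft 14 mm diameter, 48 mm high overall. Grip the shaft. This point is on its axis, 24 mm above its underside; z up. There are two alike (_a and _b); either may lie in the tray or on the mat
- stem_b_center (a point): plain steel castor stem standing on its round flange: flange 36 mm diameter and 6 mm thick, upright shaft 14 mm diameter, 48 mm high overall. Grip the shaft. This point is on its axis, 24 mm above its underside; z up. There are two alike (_a and _b); either may lie in the tray or on the mat
- scanner_center (a point): black hand-held bar-code scanner, 164 mm long (its x), lying flat in its dock: handle 34 mm wide and 38 mm high from x = -82 to +28 mm, then a wider head 58 mm wide and 42 mm high to x = +82 mm with an amber window in its end face. Mass about 0.2 kg, centre of mass within 5 mm of this point. This point is the middle of its length, 19 mm above its flat underside; x points forward to the window, y across, z up. Grip the handle here, across its 34 mm width
- scanner_nose (a point): middle of the scanner's window: 82 mm ahead (+x) of and 2 mm above the scanner's centre point. The beam leaves it along its x axis (the scanner's long axis)
- dock_floor (a point): dock for the scanner: fixed grey open dish, inner 216 x 96 mm (long side along its x), floor 5 mm thick, walls 14 mm high above the bench and 5 mm thick. This point: centre of its inner floor, 5 mm above the bench; x is the way the scanner's window points when docked, z up. The scanner starts in its middle
- label_center (a point): centre of the white bar-code label, 90 mm wide (its y) and 60 mm tall (its x), on a plywood plate 104 x 74 mm on the fixed ticket stand, 130 mm above the bench. Its z axis is the label's outward normal, leaning 40 degrees up from level and facing roughly towards the robot. The stand's foot is 55 x 90 mm
- tin_center (a point): bystander: closed round tin standing on the bench, 70 mm diameter, 85 mm high; point at 42 mm height
- sanding_block: bystander: cork sanding block 90 x 60 x 30 mm, origin at its underside's centre
- screwdriver: bystander: screwdriver lying on the bench roughly across the robot's view, between tray and robot, about 200 mm long, origin at its underside
Not all that is in view belongs to the job. What is shaped like the part that bears bracket_b_center but red is not meant.

How it is judged:
By the outcome, as a careful person would: the job done as asked, in the order asked, and still so for the second after the job is handed in, with the robot touching nothing.
It also fails if it takes over 62 s, if anything falls off the work surface, if the arm or the gripper's body presses on something with over 40 N, if the wrist force passes 120 N, or if a joint passes its speed limit or range.

## Working session

There is one attempt and no reset: what is moved stays moved. The work goes in short steps, Python scripts to look and compute and a shell command to move; the robot and the scene stay as the last step left them, time stands still between calls to the robot, and variables do not carry over. Pictures are saved under pics/ and viewed, at most 10 in all, crops included, and the job is handed in when it is done.

```bash
ls; mkdir -p pics
python3 - <<'E'
from workcell import env, grab_frame, camera_model, models
import cv2
a=grab_frame("top");b=grab_frame("side")
cv2.imwrite("pics/top.png",a);cv2.imwrite("pics/side.png",b)
cv2.imwrite("pics/both.png",cv2.resize(cv2.vconcat([a,b]),(800,1200))[:600])
s=env.state();print(s["ee_pos"],s["ee_rot"],s["gripper_width"],s["time_s"])
for n in ["tray","pocket","mat","bracket_a_center","cap_a_center","stem_a_center","scanner_center","scanner_nose","dock_floor","label_center","tin_center","sanding_block","screwdriver"]:
  for c in ["top","side"]:
    print(n,c,[([round(float(v)) for v in d["point"]],round(float(d["p"]),2)) for d in models.search_frame(n,c)])
for c in ["top","side"]:
  m=camera_model(c);print(c,m["K"],-m["R"].T@m["t"])
E
```

```text
pics
[161.43758243 551.41100832 224.19901273] [-1.79907644e+02 -3.08846694e-03  1.63680973e+02] 91.3778784125603 0.1
tray top [([485, 361, 8], 0.38)]
tray side [([532, -240, 6], 0.72)]
pocket top [([533, -282, 5], 0.77)]
pocket side [([535, -239, 1], 0.79)]
mat top [([521, 40, 7], 0.94), ([731, -325, 82], 0.47)]
mat side [([508, -377, 10], 0.17)]
bracket_a_center top [([475, 117, 8], 0.78)]
bracket_a_center side [([471, 119, 20], 0.54), ([540, -271, 27], 0.48)]
cap_a_center top [([446, -7, 29], 0.79)]
cap_a_center side [([446, 4, 25], 0.63)]
stem_a_center top [([581, -36, 13], 0.62)]
stem_a_center side [([579, -26, 12], 0.68)]
scanner_center top [([497, 371, 42], 0.92)]
scanner_center side [([505, 383, 44], 0.72), ([534, -238, 5], 0.32)]
scanner_nose top [([503, 372, 40], 0.88)]
scanner_nose side [([502, 383, 44], 0.76)]
dock_floor top [([484, 363, 4], 0.71), ([543, -276, 30], 0.54)]
dock_floor side [([512, 337, 6], 0.78)]
label_center top [([759, -8, 134], 0.8)]
label_center side [([760, -1, 129], 0.84)]
tin_center top [([729, -326, 81], 0.96), ([709, 282, 33], 0.49), ([535, -281, 7], 0.46)]
tin_center side [([732, -313, 59], 0.68)]
sanding_block top [([706, 284, 33], 0.63)]
sanding_block side [([705, 298, 30], 0.62)]
screwdriver top [([326, -254, 19], 0.84)]
screwdriver side []
top [[467.6245902    0.         252.48959274]
 [  0.         467.6245902  192.30494144]
 [  0.           0.           1.        ]] [ 471.03512987  -32.07743581 1193.02525799]
side [[425.55854104   0.         262.33286854]
 [  0.         425.55854104 192.38628717]
 [  0.           0.           1.        ]] [486.31051911 753.1074424  812.28941697]
```

View pics/top.png

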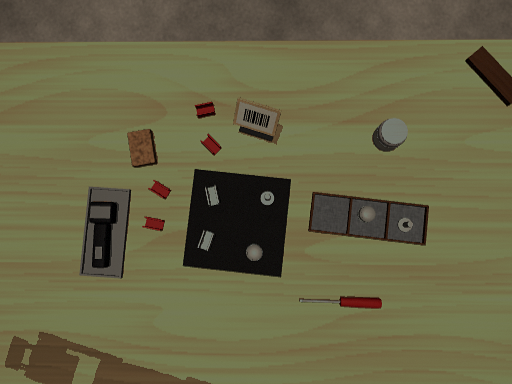

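View pics/side.png

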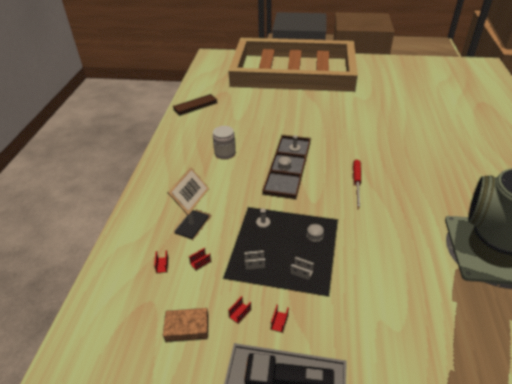

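The tray holds a cap (367,214) and a stem (405,225), so the bracket is missing, and the empty pocket is at (330,213). The candidates are the plain steel brackets on the mat at (212,195) and (205,240). The red ones at (205,110), (211,145), (160,189) and (153,224) are not meant. I'll confirm this in an enlarged crop.

```bash
cat > h.py <<'E'
import numpy as np,cv2
from scipy.spatial.transform import Rotation as Ro
from workcell import env, grab_frame, camera_model, models
def ray(cam,u,v,z):
    m=camera_model(cam);K,R,t=map(np.array,(m["K"],m["R"],m["t"]))
    if cam=="wrist":0
    d=R.T@np.linalg.solve(K,[u,v,1]);c=-R.T@t
    return c+d*(z-c[2])/d[2]
def wray(u,v,z):
    m=camera_model("wrist");s=env.state();M=np.array(m["mount"]);R=Ro.from_euler("xyz",s["ee_rot"],degrees=True).as_matrix()
    c=R@M[:3,3]+s["ee_pos"];d=R@M[:3,:3]@np.linalg.solve(np.array(m["K"]),[u,v,1])
    return c+d*(z-c[2])/d[2]
def wproj(X):
    m=camera_model("wrist");s=env.state();M=np.array(m["mount"]);R=Ro.from_euler("xyz",s["ee_rot"],degrees=True).as_matrix()
    p=np.linalg.inv(M)@np.append(R.T@(np.array(X)-s["ee_pos"]),1);q=np.array(m["K"])@p[:3];return q[:2]/q[2]
def delta(pos,rpy,pr=True):
    "shift in present tool axes, rotvec"
    s=env.state();R=Ro.from_euler("xyz",s["ee_rot"],degrees=True);T=Ro.from_euler("xyz",rpy,degrees=True)
    print("t",round(s["time_s"],2),"pos",np.round(s["ee_pos"],1),np.round(s["ee_rot"],1),"| shift",np.round(R.inv().apply(np.array(pos)-s["ee_pos"]),1),"rv",np.round((R.inv()*T).as_rotvec(degrees=True),1))
E
python3 - <<'E'
from h import *
a=cv2.imread("pics/top.png")
c=cv2.resize(a[150:290,75:435],None,fx=2.2,fy=2.2,interpolation=cv2.INTER_CUBIC)
cv2.imwrite("pics/c1.png",np.clip(c*1.6,0,255).astype(np.uint8))
for n,u,v,z in [("mat1",195,170,4),("mat2",290,180,4),("mat3",281,276,4),("mat4",184,267,4),("brA",212,195,20),("brB",205,240,20),("tray TL",313,193,18),("TR",428,206,18),("BR",425,244,18),("BL",308,232,18),("dTL",90,188,14),("dTR",130,190,14),("dBR",122,277,14),("dBL",81,275,14)]:
  print(n,np.round(ray("top",u,v,z),0))
m=camera_model("wrist");print(np.round(m["mount"],3),m["K"])
E
```

```text
mat1 [655. 149.   4.]
mat2 [629. -96.   4.]
mat3 [386. -73.   4.]
mat4 [407. 172.   4.]
brA [588. 102.  20.]
brB [475. 118.  20.]
tray TL [ 594. -153.   18.]
TR [ 563. -439.   18.]
BR [ 468. -428.   18.]
BL [ 496. -140.   18.]
dTL [606. 416.  14.]
dTR [601. 313.  14.]
dBR [382. 326.  14.]
dBL [386. 430.  14.]
[[-1.00000e-03 -9.62000e-01 -2.72000e-01  7.71630e+01]
 [ 1.00000e+00 -1.00000e-03 -0.00000e+00  6.91000e-01]
 [-0.00000e+00 -2.72000e-01  9.62000e-01 -1.59915e+02]
 [ 0.00000e+00  0.00000e+00  0.00000e+00  1.00000e+00]] [[345.24260241   0.         254.65759209]
 [  0.         345.24260241 198.88090035]
 [  0.           0.           1.        ]]
```

View pics/c1.png

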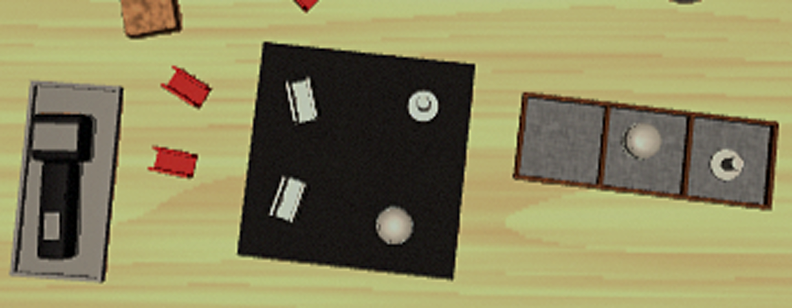

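The crop shows two plain brackets on the mat (crop (301,101) and (288,200)), both plain steel. The stem and cap are the other two loose parts, and the tray's left pocket is empty. I'll take the lower bracket at px (206,241), whose long axis is at a yaw of about -22°.

Run:
```python
from h import *
delta([475,118,150],[180,0,158])
print(ray("top",330,213,4))
```

```text
t 1.4 pos [161.6 551.9 225. ] [180.   -0.  163.7] | shift [-422.7 -328.3   74.9] rv [ 0.  -0.   5.7]
[ 544.99918492 -196.85191467    4.        ]
```

```bash
python3 -m crank '-0.2 -47 -36.5 4 0 0 0;-0.2 -47 -36.5 4 0 0 0;-0.2 -47 -36.5 10 0 0 0;-0.2 -47 -36.5 10 0 0 0;-0.2 -47 -36.5 10 0 0 0;-0.2 -47 -36.5 10 0 0 0;-0.2 -47 -36.5 10 0 0 0;-0.2 -47 -36.5 10 0 0 0;-0.2 -47 -36.5 7 0 0 0;-0.2 0 0 0 0 0 5.7'; python3 -m crank '-0.2 0 0 0 0 0 0;-0.2 0 0 0 0 0 0'
python3 - <<'E'
from h import *
env_s=env.state(); delta([475,118,150],[180,0,158])
a=grab_frame("wrist"); cv2.imwrite("pics/w1.png",a)
print(models.search_frame("bracket_a_center","wrist"), wproj([475,118,34]))
E
```

```text
time_s: 2.65
ee_pos: [477.2, 114.5, 149.4]
ee_rot: [-180.0, 0.0, 157.5]
force: [-0.3, 0.6, 0.4]
gripper_width: 54.6
gripper_force: 0.0
time_s: 2.9
ee_pos: [475.0, 118.2, 150.1]
ee_rot: [180.0, 0.0, 158.1]
force: [-0.2, -0.2, -0.9]
gripper_width: 54.8
gripper_force: 0.0
t 2.9 pos [475.  118.2 150.1] [180.    0.  158.1] | shift [-0.1 -0.2  0.1] rv [0.  0.  0.1]
[{'point': [472.7, 114.4, 10.9], 'p': 0.74}] [253.38834072 198.04385093]
```

View pics/w1.png

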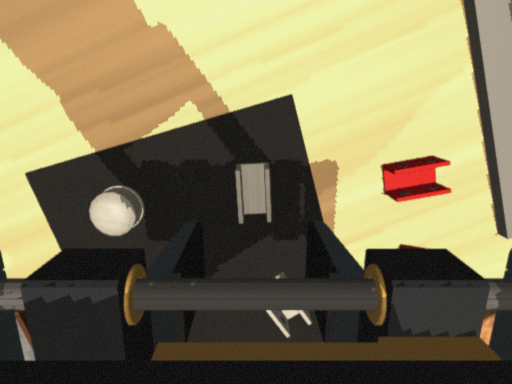

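The wrist view shows the plain bracket with its cheek-top corners at about (236,166), (265,164), (270,220) and (240,222). It sits between the fingers and is about 4° off in yaw.

Run:
```python
from h import *
P=[wray(u,v,34)[:2] for u,v in [(236,166),(265,164),(271,221),(240,222)]]
c=np.mean(P,0);d=(P[0]+P[1]-P[2]-P[3]);yaw=np.degrees(np.arctan2(d[1],d[0]))
print(np.round(P,1),c,yaw,np.linalg.norm(d)/2,np.linalg.norm(P[0]-P[1]))
delta([c[0],c[1],19],[180,0,yaw])
```

```text
[[444.8 115. ]
 [452.  137.4]
 [499.3 124.3]
 [490.3  99.6]] [471.59403216 119.07319932] 162.87728957185038 48.554469013113106 23.511233029004746
t 3.0 pos [474.9 118.4 150.2] [180.    0.  158.1] | shift [  3.4  -0.7 131.2] rv [ 0.   0.  -4.8]
```

```bash
python3 -m crank '-0.2 3 0 40 0 0 -4.5;-0.2 0 0 40 0 0 0;-0.2 0 0 30 0 0 0;-0.2 0 0 14 0 0 0;-0.2 0 0 7 0 0 0;-0.2 0 0 0 0 0 0;1 0 0 0 0 0 0;1 0 0 0 0 0 0;1 0 0 0 0 0 0;1 0 0 0 0 0 0' 25; python3 -m crank '1 0 0 0 0 0 0;1 0 0 0 0 0 0'
python3 - <<'E'
from h import *
delta([541,-196,100],[180,0,174])
E
```

```text
time_s: 4.25
ee_pos: [472.7, 118.9, 19.4]
ee_rot: [180.0, 0.0, 162.5]
force: [-0.4, -0.4, 4.7]
gripper_width: 27.6
gripper_force: 25.0
time_s: 4.5
ee_pos: [472.7, 118.9, 19.4]
ee_rot: [180.0, 0.0, 162.5]
force: [-0.8, -1.5, 5.8]
gripper_width: 28.1
gripper_force: 25.0
t 4.5 pos [472.7 118.9  19.4] [180.    0.  162.5] | shift [-159.9 -279.7  -80.6] rv [  0.    0.  -11.5]
```

```bash
python3 -m crank '1 0 0 -40 0 0 0;1 0 0 -50 0 0 0;1 -26 -46 -15 0 0 -5;1 -27 -47 0 0 0 -6.5;1 -27 -47 0 0 0 0;1 -27 -47 0 0 0 0;1 -27 -47 0 0 0 0;1 -26 -46 0 0 0 0;1 0 0 0 0 0 0;1 0 0 0 0 0 0'
python3 - <<'E'
from h import *
delta([541,-196,120],[180,0,174])
a=grab_frame("wrist"); cv2.imwrite("pics/w2.png",a)
E
```

```text
time_s: 5.75
ee_pos: [585.5, -181.2, 123.0]
ee_rot: [179.9, -0.1, 173.9]
force: [1.0, -0.0, -1.2]
gripper_width: 27.4
gripper_force: 25.0
t 5.75 pos [ 585.5 -181.2  123. ] [ 1.799e+02 -1.000e-01  1.739e+02] | shift [ 42.7 -19.4   3.1] rv [ 0.1 -0.1 -0.1]
```

View pics/w2.png

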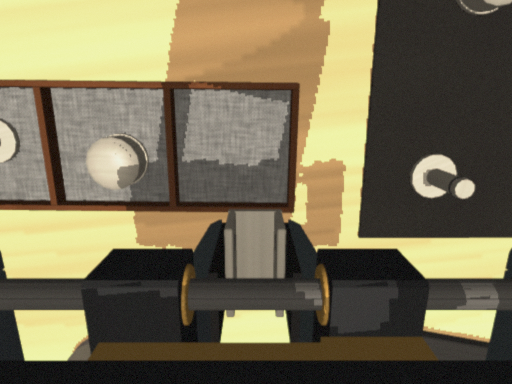

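The empty pocket's inner rim corners are at about (175,89), (291,90), (288,204) and (178,204). The bracket is held square between the fingers.

Run:
```python
from h import *
P=[wray(u,v,18)[:2] for u,v in [(175,89),(291,90),(288,204),(178,204)]]
c=np.mean(P,0);d=P[0]+P[1]-P[2]-P[3];print(np.round(P,0),c,np.degrees(np.arctan2(d[1],d[0])),np.linalg.norm(d)/2)
delta([*c,20],[180,0,174])
```

```text
[[ 494. -229.]
 [ 504. -144.]
 [ 591. -154.]
 [ 581. -241.]] [ 542.4049297  -192.07097067] 172.96981587782508 87.5812423871305
t 5.8 pos [ 585.5 -180.7  123.3] [ 1.799e+02 -1.000e-01  1.740e+02] | shift [ 41.5 -15.9 103.4] rv [ 0.1 -0.1  0. ]
```

```bash
python3 -m crank '1 41.5 -17 0 0 0 0;1 0 0 40 0 0 0;1 0 0 35 0 0 0;1 0 0 18 0 0 0;1 0 0 8 0 0 0;1 0 0 2.4 0 0 0;1 0 0 0 0 0 0'; python3 -m crank '0.1 0 0 0 0 0 0;0.1 0 0 0 0 0 0;0.1 0 0 0 0 0 0;0.1 0 0 -15 0 0 0;0.1 0 0 -40 0 0 0;0.1 0 0 -60 0 0 0;0.1 0 0 -40 0 0 0;0.1 0 0 0 0 0 0'
python3 - <<'E'
from h import *
delta([540,-190,120],[180,0,174])
a=grab_frame("wrist");b=grab_frame("top");cv2.imwrite("pics/w3.png",a)
t=cv2.resize(b[160:300,60:440],(800,295),interpolation=cv2.INTER_CUBIC)
o=np.vstack([cv2.resize(a,(400,300)).repeat(1,0) if 0 else np.hstack([cv2.resize(a,(400,300)),np.zeros((300,400,3),np.uint8)]),t])
cv2.imwrite("pics/m3.png",o);cv2.imwrite("pics/top3.png",b)
E
```

```text
time_s: 6.68
ee_pos: [543.8, -194.1, 21.3]
ee_rot: [-180.0, 0.1, 174.0]
force: [-0.1, -0.0, -1.0]
gripper_width: 27.8
gripper_force: 25.0
time_s: 7.68
ee_pos: [545.5, -195.1, 180.5]
ee_rot: [-179.9, 0.5, 174.0]
force: [0.4, 0.2, 0.5]
gripper_width: 40.9
gripper_force: 0.0
t 7.67 pos [ 545.5 -195.1  180.5] [-179.9    0.5  174. ] | shift [ 6.5  4.7 60.4] rv [-0.1  0.5 -0. ]
```

View pics/m3.png

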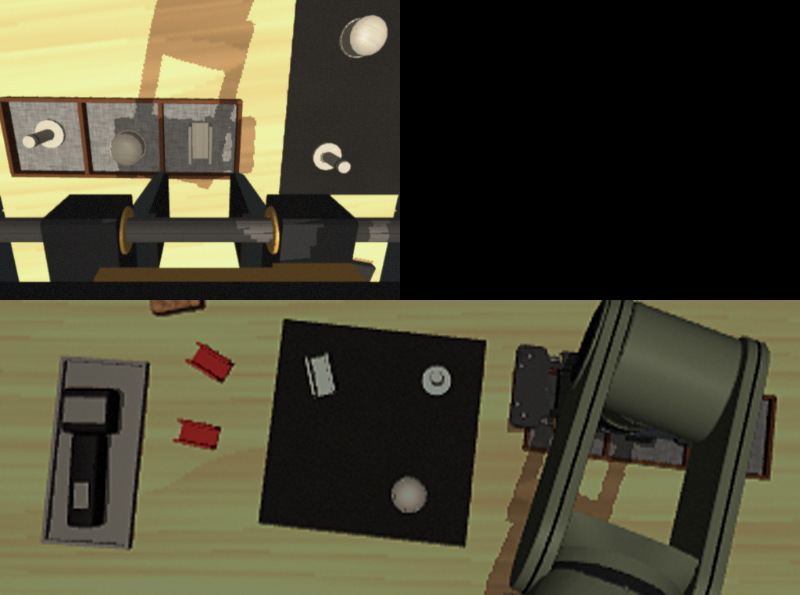

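The bracket stands upright in the empty pocket at (200,140) in the wrist view, and the other three parts are still on the mat. Next I move above the scanner.

Run:
```python
from h import *
delta([494,371,170],[180,0,176.5])
```

```text
t 7.78 pos [ 543.1 -194.2  176.1] [-180.    0.  174.] | shift [108.1 557.    6. ] rv [-0.   0.  -2.5]
```

```bash
python3 -m crank '0 11 56 1 0 0 0;0 11 56 1 0 0 0;0 11 56 1 0 0 0;0 11 56 1 0 0 0;0 11 56 1 0 0 0;0 11 56 1 0 0 0;0 11 56 0 0 0 0;0 11 56 0 0 0 0;0 10 55 0 0 0 0;0 10 54 0 0 0 -2.5' ; python3 -m crank '-0.2 0 0 0 0 0 0;-0.2 0 0 0 0 0 0'
python3 - <<'E'
from h import *
delta([494,371,170],[180,0,176.5])
a=grab_frame("wrist");cv2.imwrite("pics/w4.png",a)
t=cv2.imread("pics/top.png")[85:155,220:295];s=cv2.imread("pics/side.png")[160:220,160:217]
o=np.hstack([cv2.resize(a,(400,300)),cv2.resize(t,(400,373),interpolation=cv2.INTER_CUBIC)[:300]])
o2=cv2.resize(s,(285,300),interpolation=cv2.INTER_CUBIC)
o=np.vstack([o,np.hstack([o2,np.zeros((300,515,3),np.uint8)])])
cv2.imwrite("pics/m4.png",np.clip(o*1.3,0,255).astype(np.uint8))
for n in ["scanner_center","scanner_nose","dock_floor"]: print(n,models.search_frame(n,"wrist")[:2])
E
```

```text
time_s: 9.02
ee_pos: [493.1, 372.2, 167.7]
ee_rot: [-179.9, -0.2, 176.6]
force: [0.4, 0.5, -0.6]
gripper_width: 45.9
gripper_force: 0.0
time_s: 9.28
ee_pos: [493.5, 370.1, 168.0]
ee_rot: [-179.8, -0.1, 176.5]
force: [-0.1, -0.5, -0.4]
gripper_width: 54.9
gripper_force: 0.0
t 9.28 pos [493.5 370.1 168. ] [-1.798e+02 -1.000e-01  1.765e+02] | shift [-0.5  0.9 -2. ] rv [-0.2 -0.1  0. ]
scanner_center [{'point': [496.5, 375.6, 42.9], 'p': 0.72}]
scanner_nose [{'point': [500.1, 377.7, 41.9], 'p': 0.77}]
dock_floor [{'point': [449.8, 361.4, 3.6], 'p': 0.58}]
```

View pics/m4.png

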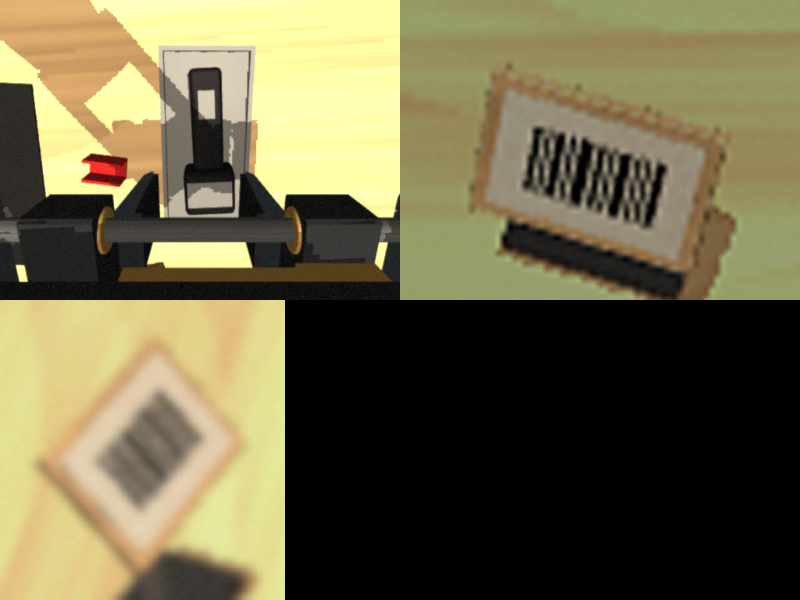

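Wrist part: the scanner lies in the dock with its handle end at about (205,69) and its head end at about (210,212) in the half-size view. Top crop: the white label's corners are at (503,80), (710,142), (688,258) and (482,207). Next I fit both poses.

```bash
cat > fit.py <<'E'
from h import *
from scipy.optimize import least_squares
top=np.array([[103,80],[310,142],[288,258],[82,207]])/5.333+[220,85]
side=np.array([[60,163],[155,62],[228,140],[140,240]])/5.0+[160,160]
def axes(ph):
    n=np.array([np.cos(np.radians(40))*np.cos(ph),np.cos(np.radians(40))*np.sin(ph),np.sin(np.radians(40))])
    h=np.array([-n[1],n[0],0]);h/=np.linalg.norm(h)
    if h[1]<0:h=-h
    up=np.cross(n,h); up=up if up[2]>0 else -up
    return n,h,up
def proj(cam,X):
    m=camera_model(cam);q=(np.array(m["K"])@(np.array(m["R"])@X.T+np.array(m["t"])[:,None]));return (q[:2]/q[2]).T
def res(p,rolls,full=False):
    n,h,up=axes(p[3]);c=p[:3]
    X=np.array([c+45*h+30*up,c-45*h+30*up,c-45*h-30*up,c+45*h-30*up])
    return np.r_[(proj("top",X)-top).ravel(),(proj("side",X)-np.roll(side,rolls,0)).ravel()]
for r in range(4):
    s=least_squares(res,[760,-5,130,np.radians(168)],args=(r,));print(r,np.round(s.x[:3],1),np.degrees(s.x[3]),s.cost,np.round(np.abs(s.fun).max(),1))
E
python3 fit.py
python3 - <<'E'
from h import *
k=1.28
rear=wray(205.5*k,68.5*k,43);nose=wray(210*k,212*k,46);mid=wray(207.5*k,160*k,43)
print(rear,mid,nose,np.linalg.norm(nose-rear)); d=nose-rear;print("yaw",np.degrees(np.arctan2(d[1],d[0])),(rear+nose)/2)
D=[wray(u*k,v*k,14)[:2] for u,v in [(162,49),(252,49),(166,218)]];print(np.round(D))
d=D[2]-D[0];print(np.degrees(np.arctan2(d[1],d[0])))
E
```

```text
0 [761.1 -12.  123.6] 164.19261544850096 10.067702545705428 2.4
1 [762.  -13.5 120.4] 194.80387931577783 907.9955422282446 20.7
2 [762.8 -15.9 117.6] 203.05632120135607 2280.8552096076273 35.3
3 [762.  -14.  120.5] 145.54792606236862 1241.134156903233 22.0
[407.78549855 382.36693496  43.        ] [504.39251247 379.03019859  43.        ] [566.59368064 378.39312193  46.        ] 158.88621680074328
yaw -1.4333972595767528 [487.18958959 380.38002844  44.5       ]
[[383. 337.]
 [390. 435.]
 [588. 321.]]
-4.354522694403923
```

```bash
cat >> fit.py <<'E'
s=least_squares(lambda p:res([p[0],p[1],130,p[2]],0),[760,-5,np.radians(165)]);print(s.x[:2],np.degrees(s.x[2]),s.cost)
s=least_squares(lambda p:res([p[0],p[1],130,p[2]],0)[:8],[760,-5,np.radians(165)]);print("top only",s.x[:2],np.degrees(s.x[2]),s.cost)
E
python3 fit.py|tail -2
python3 - <<'E'
from h import *
r=(ray("top",92,266,40)+ray("top",109,266,40))/2;n=(ray("top",90,203,47)+ray("top",117,203,47))/2
print(r,n,(r+n)/2)
delta([492,376,20],[180,0,177])
E
```

```text
[759.49910336 -10.01653005] 164.24179221128557 15.637715599720455
top only [759.11103116 -12.07728728] 164.66766721968577 3.656801071650061
[410.0516166  372.11436385  40.        ] [564.98630209 368.37283184  47.        ] [487.51895935 370.24359785  43.5       ]
t 9.47 pos [494.5 369.5 169.4] [-180.    -0.   176.4] | shift [  2.8   6.4 149.4] rv [-0.  -0.  -0.6]
```

```bash
python3 -m crank '-0.2 5 5 40 0 0 -1.5;-0.2 0 0 45 0 0 0;-0.2 0 0 35 0 0 0;-0.2 0 0 20 0 0 0;-0.2 0 0 9 0 0 0;-0.2 0 0 0 0 0 0;-0.2 0 0 0 0 0 0'; python3 -m crank '1 0 0 0 0 0 0;1 0 0 0 0 0 0;1 0 0 0 0 0 0;1 0 0 0 0 0 0;1 0 0 0 0 0 0' 45
python3 - <<'E'
from h import *
ph=np.radians(164.3);c40,s40=np.cos(np.radians(40)),np.sin(np.radians(40))
n=np.array([c40*np.cos(ph),c40*np.sin(ph),s40]);L=np.array([759.5,-10.5,129])
nose=L+100*n
sx=-n; sy=np.cross([0,0,1],sx);sy/=np.linalg.norm(sy);sz=np.cross(sx,sy)
cen=nose-82*sx-2*sz
R=np.c_[-sx,sy,-sz]
e=Ro.from_matrix(R).as_euler("xyz",degrees=True)
# tool TCP is at centre height offset: TCP z 20 vs centre 24 -> TCP = centre -4*sz
tcp=cen-4*sz
print("nose",nose,"cen",cen,"tcp",tcp,"rpy",e,np.linalg.det(R))
delta(tcp,e)
delta([492,376,20],[180,0,177])
E
```

```text
time_s: 10.35
ee_pos: [490.4, 376.5, 21.7]
ee_rot: [179.9, 0.1, 178.0]
force: [-0.2, 0.4, -0.7]
gripper_width: 54.7
gripper_force: 0.0
time_s: 10.98
ee_pos: [490.2, 377.0, 21.3]
ee_rot: [179.9, 0.1, 178.0]
force: [-0.2, 2.4, 5.3]
gripper_width: 33.6
gripper_force: 44.9
nose [685.75353372  10.22919679 193.27876097] cen [624.04381872  27.57501539 244.45525608] tcp [621.56859341  28.27076985 241.3910783 ] rpy [180.  -40.  164.3] 1.0
t 10.97 pos [490.2 377.   21.3] [1.799e+02 1.000e-01 1.780e+02] | shift [-144.  -343.5 -220.5] rv [-4.7 39.9 13.2]
t 10.97 pos [490.2 377.   21.3] [1.799e+02 1.000e-01 1.780e+02] | shift [-1.9 -1.   1.3] rv [0.1 0.1 1. ]
```

```bash
python3 -m crank '1 0 0 -20 0 0 0;1 0 0 -50 0 0 0;1 0 0 -50 0 0 0;1 0 0 -50 0 0 0;1 0 0 -50 0 0 0;1 -20 -50 0 0 0 6.5;1 -25 -50 0 0 0 6.5;1 -25 -50 0 0 0 0;1 -30 -55 0 0 0 0;1 -15 -55 0 0 0 0'
python3 - <<'E'
from h import *
delta([621.6,28.3,241.4],[180,-40,164.3])
E
```

```text
time_s: 12.22
ee_pos: [550.8, 97.2, 238.9]
ee_rot: [-179.9, -0.2, 165.0]
force: [0.5, 0.2, -2.2]
gripper_width: 33.9
gripper_force: 44.9
t 12.22 pos [550.8  97.2 238.9] [-179.9   -0.2  165. ] | shift [-86.2 -48.2  -2.6] rv [-0.4 39.8  0.6]
```

```bash
python3 -m crank '1 0 0 0 0 8 0;1 0 0 0 0 8 0;1 0 0 0 0 8 0;1 0 0 0 0 8 0;1 0 0 0 0 8 0;1 0 0 0 0 0 0;1 0 0 0 0 0 0'
python3 - <<'E'
from h import *
delta([621.6,28.3,241.4],[180,-40,164.3]);print(env.state()["qpos"])
E
```

```text
time_s: 13.1
ee_pos: [550.9, 99.8, 240.4]
ee_rot: [-180.0, -39.9, 165.0]
force: [0.4, -0.1, -1.3]
gripper_width: 33.7
gripper_force: 44.9
t 13.1 pos [550.9  99.8 240.4] [-180.   -39.9  165. ] | shift [-65.9 -50.8 -56.5] rv [-0.5  0.1  0.5]
[  2.62118857  36.84384264  67.05489097  12.28704043 114.20401906
 -71.18843709]
```

```bash
python3 -m crank '1 -20 -17 -17 0 0 0;1 -20 -17 -17 0 0 0.5;1 -16 -11 -14 0 0 0;1 -10 -6 -8.5 0 0 0;1 0 0 0 0 0 0'; python3 -m crank '1 0 0 0 0 0 0;1 0 0 0 0 0 0'
python3 - <<'E'
from h import *
delta([621.6,28.3,241.4],[180,-40,164.3]);print(env.state()["qpos"])
b=grab_frame("top");s=grab_frame("side");w=grab_frame("wrist")
t=cv2.resize(b[80:200,180:340],(400,300),interpolation=cv2.INTER_CUBIC)
u=cv2.resize(s[100:280,120:360],(400,300),interpolation=cv2.INTER_CUBIC)
o=np.vstack([np.hstack([t,u]),np.hstack([cv2.resize(w,(400,300)),np.zeros((300,400,3),np.uint8)])])
cv2.imwrite("pics/m5.png",np.clip(o*1.4,0,255).astype(np.uint8))
E
```

```text
time_s: 13.72
ee_pos: [621.7, 27.8, 242.6]
ee_rot: [-179.6, -39.8, 164.3]
force: [-0.2, 0.2, -2.3]
gripper_width: 33.7
gripper_force: 44.9
time_s: 13.98
ee_pos: [621.2, 28.6, 242.3]
ee_rot: [-179.6, -40.0, 164.4]
force: [-0.4, -0.8, -3.2]
gripper_width: 33.8
gripper_force: 44.9
t 13.97 pos [621.2  28.6 242.3] [-179.6  -40.   164.4] | shift [-0.9 -0.2  0.4] rv [-0.5  0.   0.1]
[ -2.56324468  44.09647795  52.67210439   9.39356186 122.17428001
 -74.90569958]
```

View pics/m5.png

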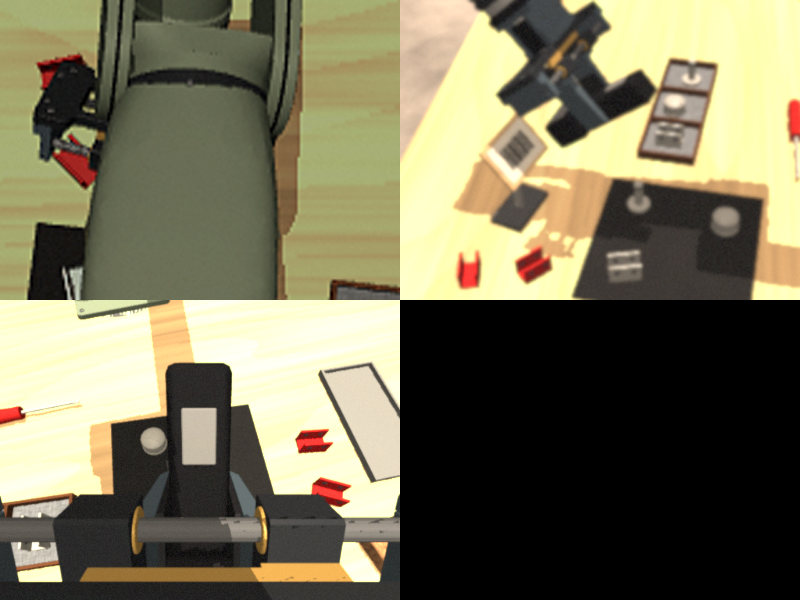

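The side view shows the scanner (nose at about (562,130)) pointing at the label's bar code at about (518,150). The wrist view shows it sitting straight in the jaws, rear end at about (199,365). I'll check the projections.

Run:
```python
import sys,io,contextlib
with contextlib.redirect_stdout(io.StringIO()): from fit import *
s=env.state();R=Ro.from_euler("xyz",s["ee_rot"],degrees=True).as_matrix();T=s["ee_pos"]
sx=-R[:,0];sz=-R[:,2];c=T+2.7*sz;nose=c+82*sx+2*sz
L=np.array([759.5,-10.5,129]);
f=lambda X:np.round((proj("side",X)-[120,100])*1.667+[400,0],0)
print("nose,label,rear-top,front corners",f(np.array([nose,L,c-82*sx+19*sz, c+82*sx+29*R[:,1]+23*sz,c+82*sx-29*R[:,1]+23*sz,c+82*sx+29*R[:,1]-19*sz])).tolist())
t=(nose-L);print(np.linalg.norm(t),"dist; beam at label:",nose+sx*np.dot(L-nose,sx)-L)
print(models.search_frame("label_center","side"))
# rear end in wrist, top rear edge
print(wproj(c-82*sx+19*sz)/1.28, "seen ~ (199,365-300=65..)")
```

```text
nose,label,rear-top,front corners [[560.0, 126.0], [516.0, 148.0], [635.0, 73.0], [540.0, 128.0], [559.0, 103.0], [560.0, 150.0]]
100.33104121549879 dist; beam at label: [-0.51109564  0.42975287 -0.72503809]
[{'point': [761.1, -2.6, 131.4], 'p': 0.78}]
[197.45672741  68.39378747] seen ~ (199,365-300=65..)
```

```bash
python3 -m crank '1 -0.5 2.5 0 0 0 0;1 0 0 0 0 0 0;1 0 0 0 0 0 0;1 0 0 0 0 0 0;1 0 0 0 0 0 0;1 0 0 0 0 0 0;1 0 0 0 0 0 0;1 0 0 0 0 0 0;1 0 0 0 0 0 0;1 0 0 0 0 0 0'; python3 -m crank '1 0 0 0 0 0 0;1 0 0 0 0 0 0;1 0 0 0 0 0 0;1 0 0 0 0 0 0;1 0 0 0 0 0 0;1 0 0 0 0 0 0'; python3 -m crank '1 20 17 17 0 0 0;1 20 17 17 0 0 0;1 26 17 22 0 0 0;1 0 0 0 0 -8 0;1 0 0 0 0 -8 0;1 0 0 0 0 -8 0;1 0 0 0 0 -8 0;1 0 0 0 0 -8 0;1 0 0 0 0 0 0'
python3 - <<'E'
from h import *
delta([490,376,240],[180,0,177])
E
```

```text
time_s: 15.42
ee_pos: [622.8, 30.3, 241.1]
ee_rot: [-179.6, -40.0, 164.3]
force: [0.9, -0.2, -2.5]
gripper_width: 33.7
gripper_force: 44.9
time_s: 16.18
ee_pos: [622.8, 30.2, 241.2]
ee_rot: [-179.6, -40.0, 164.3]
force: [0.1, 0.2, -2.3]
gripper_width: 33.8
gripper_force: 44.9
time_s: 17.3
ee_pos: [550.4, 102.9, 241.5]
ee_rot: [-179.7, -0.1, 164.7]
force: [0.6, 0.1, -1.0]
gripper_width: 33.6
gripper_force: 44.9
t 17.3 pos [550.4 102.9 241.5] [-1.797e+02 -1.000e-01  1.647e+02] | shift [130.3 247.4   0.3] rv [ -0.3  -0.1 -12.3]
```

```bash
python3 -m crank '1 26 50 0 0 0 0;1 26 50 0 0 0 0;1 26 50 0 0 0 0;1 26 50 0 0 0 0;1 26 47 0 0 0 0;1 0 0 0 0 0 -6;1 0 0 0 0 0 -6.5;1 0 0 20 0 0 0;1 0 0 0 0 0 0;1 0 0 0 0 0 0'
python3 - <<'E'
from h import *
delta([491,376,22.3],[180,0,177.2])
E
```

```text
time_s: 18.55
ee_pos: [493.9, 375.1, 219.1]
ee_rot: [-179.7, -0.1, 177.1]
force: [1.2, -0.5, -2.4]
gripper_width: 33.7
gripper_force: 44.9
t 18.55 pos [493.9 375.1 219.1] [-1.797e+02 -1.000e-01  1.771e+02] | shift [  2.5   1.9 196.8] rv [-0.3 -0.1 -0.1]
```

```bash
python3 -m crank '1 2 1.5 50 0 0 0;1 0 0 50 0 0 0;1 0 0 40 0 0 0;1 0 0 30 0 0 0;1 0 0 15 0 0 0;1 0 0 7 0 0 0;1 0 0 4 0 0 0;1 0 0 1 0 0 0;1 0 0 0 0 0 0'; python3 -m crank '0.3 0 0 0 0 0 0;-0.2 0 0 0 0 0 0;-0.2 0 0 0 0 0 0;-0.2 0 0 0 0 0 0;-0.2 0 0 -15 0 0 0;-0.2 0 0 -40 0 0 0;-0.2 0 0 -60 0 0 0;-0.2 0 0 -50 0 0 0;-0.2 0 0 0 0 0 0'
python3 - <<'E'
from h import *
a=grab_frame("wrist");b=grab_frame("top");s=grab_frame("side")
o=np.vstack([np.hstack([cv2.resize(a,(400,300)),cv2.resize(s,(400,300))]),np.hstack([cv2.resize(b,(400,300)),np.zeros((300,400,3),np.uint8)])])
cv2.imwrite("pics/m6.png",o)
E
```

```text
time_s: 19.68
ee_pos: [491.3, 375.8, 22.8]
ee_rot: [-179.7, -0.0, 177.1]
force: [-0.2, -0.1, -1.7]
gripper_width: 33.9
gripper_force: 44.9
time_s: 20.8
ee_pos: [493.4, 378.0, 193.3]
ee_rot: [179.9, 0.5, 177.1]
force: [1.2, 0.0, 0.2]
gripper_width: 54.4
gripper_force: 0.0
```

View pics/m6.png

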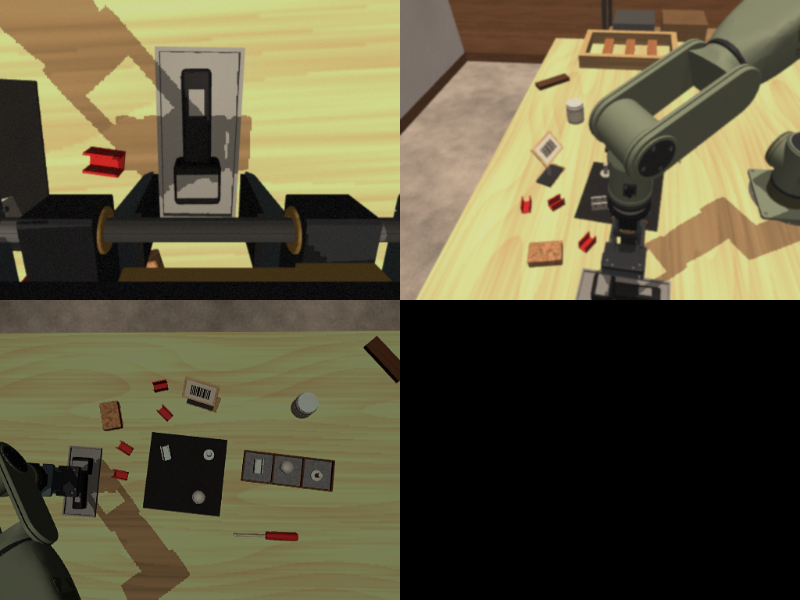

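The scanner lies flat in its dock at wrist (197,135), with its head the same way as before. The bracket is in its pocket at top (258,466), and everything else is where it was. I'm handing in the job.

```bash
python3 -c "
from workcell import env
print(env.job_done())"
```

```text
the job is handed in; nothing more can be done
None
```

I set a plain steel bracket upright in the empty pocket, held the scanner on the label for about 1.7 s from about 10 cm, laid it back in its dock, and handed the job in at about 21 s of the 62 s allowed. No verdict came back.

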